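# Cover the mirror well of a film scanner's housing and secure it with two turnbuttons

## Robot

A 7-joint arm with a two-finger parallel gripper is mounted at the origin on the work surface. World frame = base frame: x ahead of the robot, y to its left, z up, the work surface at z = 0. Lengths are in mm, angles in rad, forces in N, time in s.
With the tool pointing down it reaches from about 425 to 825 mm from the base axis. Payload 3.6 kg.
Tool frame: the origin (TCP) lies midway between the tips of the shut fingers; the grasp point (between the pads) lies 19 mm behind it; z points along the fingers, y is the line along which they close (so a half turn about z gives the same grasp; the last joint's range is limited). The gripper opens to 85 mm and grips with 20 to 120 N. Pads are 22 mm wide; open, the fingers measure 114 mm over their backs; the gripper's body (76 mm by 85 mm) begins 54 mm behind the grasp point. The pads swing forward as they close: fully open they stand 13 mm farther back than shut.
Start: joints at [-0.026, 0.615, -0.013, 1.423, 0.008, 1.103, -0.04], TCP at [649.971, 0.023, 231.297] pointing down, gripper open.
Joint ranges: [-3.12, 3.12], [-0.3, 2.06], [-1.34, 1.32], [0.26, 2.42], [-1.36, 4.5], [0.01, 1.98], [-2.84, 2.84]. Speed limits (rad/s): [2.79, 2.79, 3.14, 3.14, 3.14, 3.14, 3.14].

## Interface

Orientations are given as a unit quaternion [w, x, y, z].
In Python, from workcell import get_state, read_camera, camera_params, finish_job gives the robot as it stands.
- The arm moves only by the shell command python3 -m pendant 'ROWS' [OPENING] [FORCE]. ROWS is JSON, a list of rows, each a list of 6 numbers: the shift along the tool's x, y, z in mm, then the turn, a rotation vector about the tool's x, y, z in rad. A call has 1 to 8 rows; each row is the pose to reach, as a shift and turn from the pose commanded when the call began, along the tool's axes at that moment; what a row does not reach only later rows make up. A row lasts 1/8 s, in which the tool goes at most 62.5 mm and 10.7 degrees, less where a joint would pass 70% of its speed; a pose out of reach is approached as far as the arm can. A call with a gripper value outside its range is refused whole. OPENING is the opening, from -1 (shut) to 1 (fully open), set as the call begins (- or left out, the last holds). The fingers move at their own pace and stop on an object; FORCE is the grip in N (left out, the last holds). Time passes only in rows, so rows that repeat a pose let the fingers close. It gives the time, the measured TCP pose, the force, the opening and the grip force at its end, in the units of the state.
- get_state(): the state, without advancing time (a new reading comes with each control period).
- read_camera(name): name is "scene" or "side" or "wrist"; returns the picture (480x640x3 uint8, red, green, blue); there is no depth.
- camera_params(name): a dict with "fx", "fy", "cx", "cy" (pixels), "world_from_camera" (4x4, takes a point from camera to world coordinates). Camera axes: x right, y down, z forward; pixel columns grow to the right and rows downward; lengths in mm; the calibration is good to about 2 mm. A picture is of the moment at which its call begins: read the wrist's pose just before it. camera_params takes no time and is no camera call; for the wrist camera it gives the pose at the moment of the call.
- finish_job(): hands the job in; it is judged then, once.
The state is a dict: "t": time; "q": joint angles; "joint_velocities": joint speeds; "joint_torque": joint torques, N m; "tool_pos": TCP position; "orientation": TCP orientation; "force": force on the tool from outside, world axes, zero at the start; "moment": the same for the moment, N m; "grip_width": finger opening in mm; "finger_force": force on a finger pad.
Only numpy, scipy, OpenCV 4.12 (cv2) and the standard library are available. Lean on these libraries where they do the work, as an engineer would, in place of code of your own. Each camera call takes 0.05 s, during which the arm holds its last target. There are 200 camera calls.

## Task

Close the rectangular well in the grey mirror housing: lower the black cover plate that fits it gently into the recess so that it lies flat and fully home, swinging the turnbuttons out of the way first where they are in the way. Then turn both turnbuttons so that each points straight in over the cover and holds it down. Leave the smaller cover plate, the standing lens, the loupe and the film can where they are.

Things in the scene. Friction and masses are not known exactly. Their poses are not given: they have to be found in the camera images.
- housing: Grey fixed housing on the bench: a deck 250 x 220 mm (x from -150 to +100, y from -110 to +110 in its own frame), its top 30 mm over the bench. Origin on the bench under the centre of its rectangular well. Two steel turnbuttons stand on the deck at x = 0, y = +77 mm and y = -77 mm.
- turn_left (a joint): Turnbutton at y = +77 mm of the housing, on a vertical pivot, -1.65 to 1.65 rad, positive anticlockwise from above. At 0 its nose points straight in over the well (housing's -y); at +-1.57 it lies along the well's edge. Nose: steel bar 14 mm wide, reaching 44 mm from the pivot, 2.5 to 7.5 mm over the deck. It obstructs the recess below about 1.25 rad either way.
- turn_right (a joint): The same kind of turnbutton at y = -77 mm of the housing; at 0 its nose points straight in over the well (housing's +y). Positive is anticlockwise from above.
- turn_left_fin (a point): Centre of the top of the left turnbutton's upright fin, on its pivot axis, 62.5 mm over the bench. The fin is 10 mm thick, 24 mm long along the nose's direction, 25 mm tall: pinch it across its thickness and turn. The point's y axis points away from the nose.
- turn_right_fin (a point): Centre of the top of the right turnbutton's upright fin, on its pivot axis, 62.5 mm over the bench. The fin is 10 mm thick, 24 mm long along the nose's direction, 25 mm tall: pinch it across its thickness and turn. The point's y axis points away from the nose.
- cover: The cover plate that fits: black, 84 mm (x) by 104 mm (y), 6 mm thick, 0.16 kg, lying on the bench at first. Origin at the centre of its underside. An aluminium bar grip stands on its middle: 12 mm thick (x), 34 mm long (y), from 6 to 32 mm over the underside. It may lie in the recess either way round (half turn).
- small_cover: A smaller cover plate, 60 x 80 x 6 mm, with the same grip, for another machine. Leave it. Origin at the centre of its underside.
- lens: A black lens standing upright on the bench, 52 mm across, 118 mm tall. Leave it. Origin at the centre of its foot.
- loupe: A small black loupe standing on the housing's deck, 30 mm across, 42 mm tall. Leave it. Origin at the centre of its foot.
- can: A flat round aluminium film can lying on the bench, 144 mm across, 26 mm tall. Leave it. Origin at the centre of its underside.
- well (a point): Centre of the recess in the deck, at the height of the ledge that the cover rests on: 24 mm over the bench, 6 mm below the deck's top. The recess is 92 mm along x by 112 mm along y, open inside the ledge (68 x 88 mm) down to a mirror. Axes as the housing's.
- block (a point): Centre of the top of the black lens block and barrels that stand on the deck's part towards -x: they fill x from -22 to +22 mm and y from -75 to +75 mm about this point, up to 90 mm over the bench. Axes as the housing's.
Not all that is in view belongs to the job. Leave any white look-alike of the cover alone.

How it is judged:
By the outcome, as a careful person would: the job done as asked, in the order asked, and still so for the second after the job is handed in, with the robot touching nothing.
It also fails if it takes over 72 s, if anything falls off the work surface, if the arm or the gripper's body presses on something with over 40 N, if the wrist force passes 120 N, or if a joint passes its speed limit or range.

## Working session

There is one attempt and no reset: what is moved stays moved. The work goes in short steps, Python scripts to look and compute and a shell command to move; the robot and the scene stay as the last step left them, time stands still between calls to the robot, and variables do not carry over. Pictures are saved under pics/ and viewed, at most 10 in all, crops included, and the job is handed in when it is done.

```bash
mkdir -p pics; ls; python3 - <<'E'
from workcell import *
import cv2,numpy as np
np.set_printoptions(precision=3,suppress=True)
for n in("scene","side","wrist"):
    p=camera_params(n); print(n,p["fx"],p["fy"],p["cx"],p["cy"],np.array(p["world_from_camera"]).tolist())
    cv2.imwrite(f"pics/{n}0.png",read_camera(n)[:,:,::-1])
s=get_state();print(s)
E
```

```text
pics
scene 470.42849546771095 470.42849546771095 315.89328976555686 242.82420102241224 [[-0.28807734023603554, 0.7269448707744504, -0.6233478971627715, 1062.2799269823872], [0.9576059427337844, 0.21765492935288588, -0.18872517100093006, 206.3671961251634], [-0.0015180525259241994, -0.6512890960112167, -0.7588281814306982, 790.01615037151], [0.0, 0.0, 0.0, 1.0]]
side 484.4291391164806 484.4291391164806 311.7273027311497 243.02198844664247 [[0.8810956113643891, -0.25871506992548005, 0.3959002857132937, -16.30082783197569], [-0.47290539839693957, -0.49181547697299666, 0.7310800371894008, -870.1411276595171], [0.005568464909250806, -0.8313747946644027, -0.5556842115763924, 774.0831910154749], [0.0, 0.0, 0.0, 1.0]]
wrist 394.0166163897222 394.0166163897222 322.5339176924099 239.6369113990993 [[0.9999974519371112, 0.0006167425860956422, -0.0021715772758400228, 649.9000889523758], [-3.815449291472117e-05, -0.957201709985598, -0.2894216386949661, 74.35664129000928], [-0.002257136131720702, 0.2894209840858596, -0.9571992474439444, 373.3498880507698], [0.0, 0.0, 0.0, 1.0]]
{'t': 0.15, 'q': array([-0.026,  0.616, -0.013,  1.425,  0.008,  1.103, -0.04 ]), 'joint_velocities': array([ 0.001, -0.004, -0.003, -0.004, -0.   , -0.001, -0.003]), 'joint_torque': array([  0.001, -46.966,   0.26 , -17.125,   0.01 ,   0.007,   0.   ]), 'tool_pos': array([649.404,   0.012, 230.407]), 'orientation': array([-0.001,  0.707,  0.707, -0.001]), 'force': array([-0.388, -0.201,  0.033]), 'moment': array([-0.035, -0.02 ,  0.032]), 'finger_force': 0.0, 'grip_width': 85.24685205962429}
```

View pics/scene0.png

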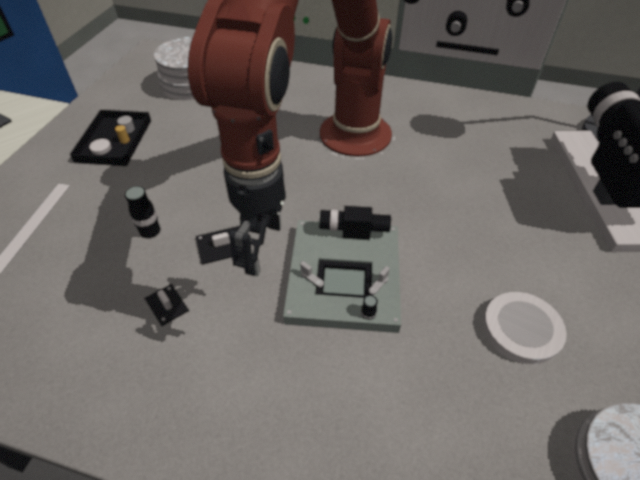

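View pics/side0.png

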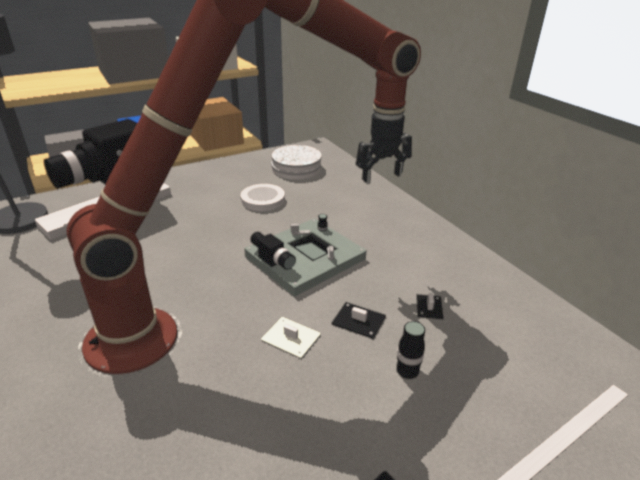

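View pics/wrist0.png

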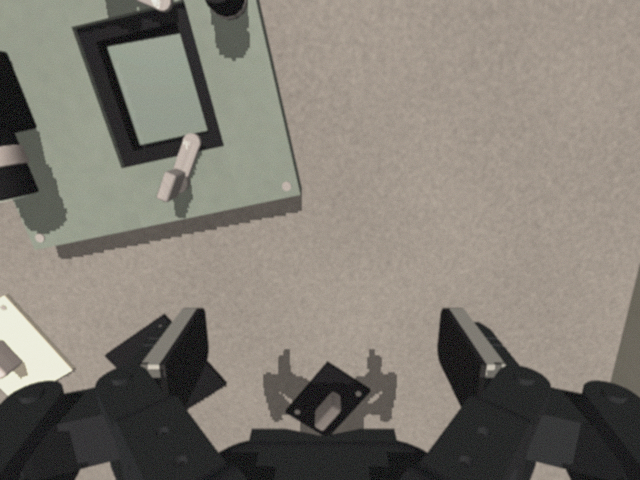

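The scene view shows the housing at about (345,275), with turnbutton fins at (306,268) and (383,270). There are two black plates, at scene (222,243) = side (360,318) and scene (166,303) = side (430,306), plus a white look-alike at side (290,337). The wrist view shows the deck at top left. The plate at side (360,318) looks larger, so I'll measure it and confirm with an enlarged crop.

```bash
cat > h.py <<'E'
import numpy as np,cv2
from workcell import *
np.set_printoptions(precision=2,suppress=True)
def snap(n,save=None):
    p=camera_params(n); im=read_camera(n)[:,:,::-1].copy()
    if save: cv2.imwrite(f"pics/{save}.png",im)
    return im,p
def ray(p,uv):
    uv=np.atleast_2d(uv).astype(float); T=np.array(p["world_from_camera"])
    d=np.c_[(uv[:,0]-p["cx"])/p["fx"],(uv[:,1]-p["cy"])/p["fy"],np.ones(len(uv))]@T[:3,:3].T
    return T[:3,3],d
def onz(p,uv,z):
    o,d=ray(p,uv); return (o+d*((z-o[2])/d[:,2])[:,None])
def tri(pairs): # [(p,uv),...] -> point, rms miss
    A=np.zeros((3,3));b=np.zeros(3);L=[]
    for p,uv in pairs:
        o,d=ray(p,uv);d=d[0]/np.linalg.norm(d[0]);M=np.eye(3)-np.outer(d,d);A+=M;b+=M@o;L.append((M,o))
    x=np.linalg.solve(A,b); return x,[float(np.linalg.norm(M@(x-o))) for M,o in L]
def project(p,X):
    T=np.linalg.inv(np.array(p["world_from_camera"]));c=T[:3,:3]@np.array(X)+T[:3,3]
    return np.array([p["fx"]*c[0]/c[2]+p["cx"],p["fy"]*c[1]/c[2]+p["cy"]])
def blob(mask,seed):
    n,l,st,c=cv2.connectedComponentsWithStats(mask.astype(np.uint8)); 
    ys,xs=np.nonzero(mask); i=np.argmin((xs-seed[0])**2+(ys-seed[1])**2)
    return (l==l[ys[i],xs[i]]).astype(np.uint8)
def rect_world(p,m,z):
    c=max(cv2.findContours(m,cv2.RETR_EXTERNAL,cv2.CHAIN_APPROX_NONE)[0],key=cv2.contourArea)[:,0]
    w=onz(p,c,z)[:,:2].astype(np.float32); r=cv2.minAreaRect(w); return r
E
python3 - <<'E'
from h import *
side=cv2.imread("pics/side0.png");p=camera_params("side");sc=cv2.imread("pics/scene0.png");ps=camera_params("scene")
g=side.max(2)<45
for s in((345,318),(425,312)):
    m=cv2.morphologyEx(blob(g,s),cv2.MORPH_CLOSE,np.ones((9,9))); print("side",m.sum(),rect_world(p,m,6))
m=blob(sc.max(2)<45,(160,310)); print("scene small",rect_world(ps,cv2.morphologyEx(m,cv2.MORPH_CLOSE,np.ones((9,9))),6))
print("grip tri",tri([(p,(360,311)),(ps,(221,236))]))
# deck: greenish
b=sc.astype(int); m=((b[...,1]-b[...,2])>6)&(b[...,1]>70); m=blob(m,(345,310)); m=cv2.morphologyEx(m,cv2.MORPH_CLOSE,np.ones((15,15)))
print("deck scene",rect_world(ps,m,30))
b=side.astype(int); m=((b[...,1]-b[...,2])>6)&(b[...,1]>70); m=blob(m,(300,275)); m=cv2.morphologyEx(m,cv2.MORPH_CLOSE,np.ones((15,15)))
print("deck side",rect_world(p,m,30))
a=cv2.resize(side[270:390,240:480],(640,320),interpolation=cv2.INTER_CUBIC);c=cv2.resize(sc[200:340,130:410],(640,320),interpolation=cv2.INTER_CUBIC)
cv2.imwrite("pics/crop1.png",cv2.resize(np.vstack([a,c]),(600,600)))
E
```

```text
side 666 ((476.114013671875, -190.72674560546875), (76.32209777832031, 97.46009063720703), 36.00970458984375)
side 465 ((651.1073608398438, -232.10888671875), (74.45394134521484, 55.429222106933594), 51.49040222167969)
scene small ((655.5941162109375, -226.1082305908203), (81.02133178710938, 58.228328704833984), 53.1883659362793)
grip tri (array([ 478.86, -186.17,   28.79]), [2.0469835860576944, 2.046983586057764])
deck scene ((591.4609375, 120.79466247558594), (0.0, 0.0), 0.0)
deck side ((425.6129150390625, -3.666893482208252), (0.0, 0.0), 0.0)
```

View pics/crop1.png

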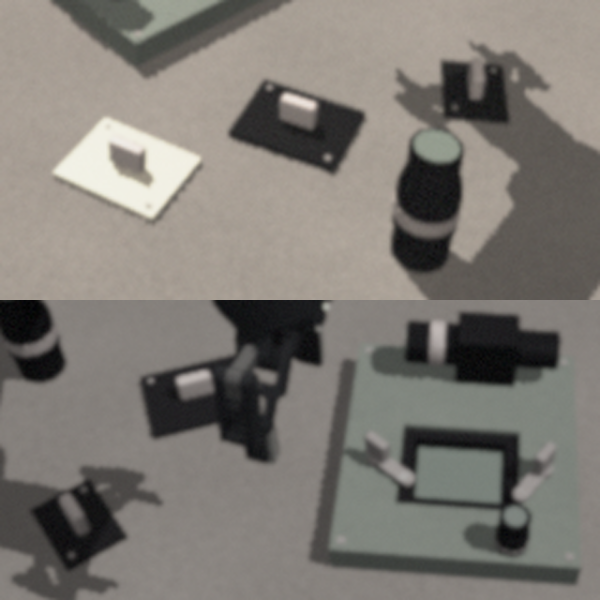

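The candidates in the crop are the black plate on the left (side 360,318), measured at about 84×104 at world (476,-191), the black plate on the right (side 430,306), about 60×80, and the white look-alike (side 290,337). The left black plate fits the description by colour and size. Both turnbuttons point inwards over the recess. I'll move the wrist camera over the well.

```bash
python3 -m pendant '[[35,-36,0,0,0,0],[70,-72,0,0,0,0],[105,-108,0,0,0,0],[133,-142,0,0,0,0],[133,-142,0,0,0,0],[133,-142,0,0,0,0]]' 1; python3 - <<'E'
from h import *
im,p=snap("wrist","wrist1"); print(get_state()["t"],np.array(p["world_from_camera"])[:3])
E
```

```text
t: 0.9
tool_pos: [508.5, 132.3, 231.4]
orientation: [0.0, 0.707, 0.707, 0.0]
force: [0.8, 0.3, -0.1]
grip_width: 85.2
finger_force: 0.0
0.95 [[  1.    -0.     0.   508.73]
 [ -0.    -0.96  -0.29 206.76]
 [  0.     0.29  -0.96 374.43]]
```

View pics/wrist1.png

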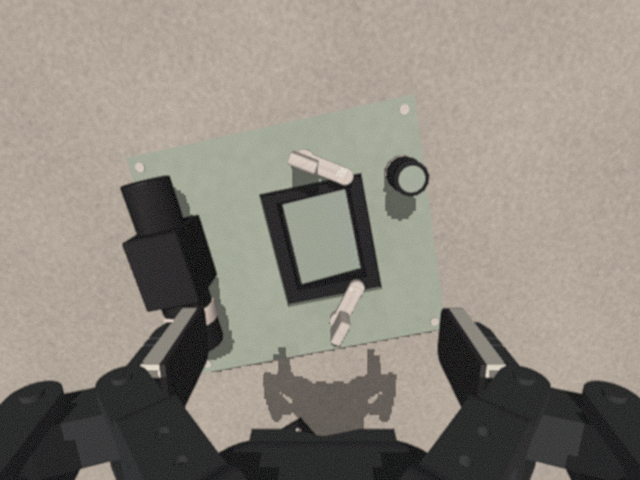

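The wrist view shows the recess with corners at about (260,194), (360,174), (381,287) and (289,305). The left turnbutton has its fin at about (303,160) and nose tip at (350,180). The right one has its fin at (342,328) and nose tip at (356,286). The loupe is at (408,177), near the left nose's far side. I'll measure all of these.

```bash
python3 - <<'E'
from h import *
im=cv2.imread("pics/wrist1.png");p=camera_params("wrist")
sc=cv2.imread("pics/scene0.png");ps=camera_params("scene");sd=cv2.imread("pics/side0.png");pd=camera_params("side")
w=(im.max(2)<60)
m=blob(w,(275,230)); m=cv2.morphologyEx(m,cv2.MORPH_CLOSE,np.ones((3,3)))
c=max(cv2.findContours(m,cv2.RETR_EXTERNAL,cv2.CHAIN_APPROX_NONE)[0],key=cv2.contourArea)[:,0]
print("px rect",cv2.minAreaRect(c)); print("well",rect_world(p,m,30))
b=im.astype(int); g=(b[...,1]-b[...,2]>5)&(b[...,1]>60)
dk=blob(cv2.morphologyEx(g.astype(np.uint8),cv2.MORPH_OPEN,np.ones((3,3))),(240,250))
pts=onz(p,cv2.convexHull(np.argwhere(dk)[:,::-1].astype(np.int32))[:,0],30)
print("deck",cv2.minAreaRect(pts[:,:2].astype(np.float32)))
px=cv2.approxPolyDP(cv2.convexHull(np.argwhere(dk)[:,::-1].astype(np.int32)),8,True)[:,0];print("deck px",px.tolist(),onz(p,px,30)[:,:2].tolist())
wh=(im.min(2)>165)&(b[...,2]-b[...,1]<40)&(b[...,2]>b[...,1])
vis=cv2.resize(im[130:360,240:400],None,fx=2.5,fy=2.5,interpolation=cv2.INTER_CUBIC)
v2=cv2.resize(sc[250:310,290:400],(400,218),interpolation=cv2.INTER_CUBIC)
v3=cv2.resize(sd[215:275,280:350],(400,343),interpolation=cv2.INTER_CUBIC)
r=np.vstack([v2,v3]);r=cv2.copyMakeBorder(r,0,575-r.shape[0],0,0,0);cv2.imwrite("pics/crop2.png",np.hstack([vis,r]))
E
```

```text
px rect ((320.5037841796875, 239.18678283691406), (113.95173645019531, 101.42012023925781), 79.3803482055664)
well ((508.95892333984375, 99.97502899169922), (89.5498275756836, 108.59011840820312), 11.665475845336914)
deck ((426.65924072265625, 85.442626953125), (9.031412124633789, 3.181384801864624), 38.66945266723633)
deck px [[237, 254], [230, 260]] [[430.27530889814733, 88.15126547856566], [423.4012419554269, 82.28659494008694]]
```

View pics/crop2.png

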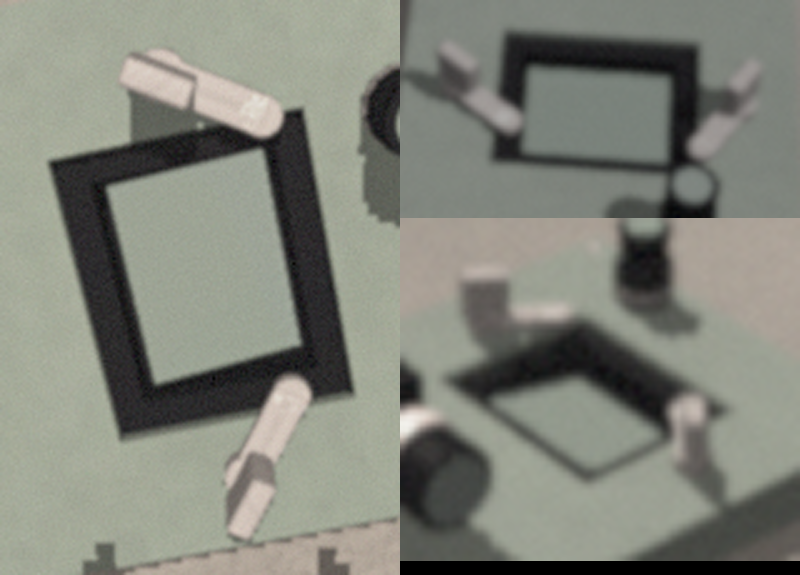

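Pixel positions read from the crop: the left fin's top centre is at wrist (303.6,162), scene (385,269) and side (295,224). The right fin's top is at wrist (340,333), scene (306.5,263) and side (330,247). Both noses lie over the recess corners towards the housing's +x side. Next I'll triangulate the fins and work out the directions.

```bash
python3 - <<'E'
from h import *
p=camera_params("wrist");ps=camera_params("scene");pd=camera_params("side")
C=lambda L:np.array(L)/2.5+[240,130]
F={"L":([(122,82),(135,53),(195,80),(188,108)],(385,269),(295,224)),"R":([(248,478),(272,485),(250,540),(228,530)],(306.5,263),(330,247))}
for k,(q,s,d) in F.items():
    q=C(q);c=q.mean(0);X,e=tri([(p,c),(ps,s),(pd,d)]);print(k,X,e); W=onz(p,q,62.5);print(W[:,:2].tolist(),W.mean(0))
    r=cv2.minAreaRect(W[:,:2].astype(np.float32));print(r)
# nose centreline at z 37.5
print("noseL tip",onz(p,C([(268,122)]),37.5),"noseR tip",onz(p,C([(293,392)]),37.5))
# deck edges + loupe
print(onz(p,[(128,157),(414,97),(443,335)],30)); print("loupe",onz(p,(411,179),72))
t=np.array(rect:=[508.96,99.98]);a=.2036;x=np.array([np.cos(a),np.sin(a)]);y=np.array([-x[1],x[0]]);print("pivots",t+77*y,t-77*y)
E
```

```text
L [493.94 173.7   63.63] [1.5885300782763627, 2.126671146081951, 1.7056989846730093]
[[483.05472050237404, 174.43361596363724], [487.318873067057, 183.28597849536098], [505.8568357634179, 175.00114507405976], [503.6071397655561, 166.3169357706365]] [494.96 174.76  62.5 ]
((495.1307678222656, 174.93272399902344), (9.799854278564453, 22.09712028503418), 68.44969940185547)
R [523.08  24.62  64.9 ] [1.65790844242099, 1.4710388109851638, 0.6756928622534284]
[[523.8190966877587, 36.43839563422864], [532.3387814813306, 33.65597569863411], [524.7946476838052, 11.528542175881796], [516.8498573080432, 15.635834339355597]] [524.45  24.31  62.5 ]
((524.3255615234375, 24.038240432739258), (23.378137588500977, 8.961808204650879), 71.17369842529297)
noseL tip [[530.43 158.31  37.5 ]] noseR tip [[541.31  58.34  37.5 ]]
[[342.46 176.32  30.  ]
 [584.8  224.33  30.  ]
 [627.83   3.32  30.  ]]
loupe [[577.15 162.96  72.  ]]
pivots [493.39 175.39] [524.53  24.57]
```

The left pivot is at about (493.5,175.2) with its nose at -23.5° world (joint +0.96). The right pivot is at about (524.5,24.5) with its nose at about 66° (joint -0.62). The fin tops triangulate to z≈63–65, against 62.5 in the text. Both will swing out towards the housing's +x side, right one first.

```bash
python3 -m pendant '[[-36,5,0,0,0,0.14],[-72,11,0,0,0,0.28],[-108,16,30,0,0,0.42],[-108,16,80,0,0,0.42],[-108,16,130,0,0,0.42],[-108,16,165,0,0,0.42],[-108,16,189,0,0,0.42],[-108,16,189,0,0,0.42]]' -0.1 30
python3 -m pendant '[[0,0,0,0,0,0],[0,0,0,0,0,0],[0,0,0,0,0,0],[0,0,0,0,0,0]]' -1 30; python3 - <<'E'
from h import *
s=get_state();print(s["q"],s["force"],s["moment"])
E
```

```text
t: 1.95
tool_pos: [523.3, 23.4, 40.4]
orientation: [-0.001, 0.84, 0.543, -0.002]
force: [-0.3, 0.1, 0.3]
grip_width: 38.5
finger_force: 0.0
t: 2.45
tool_pos: [525.0, 24.6, 43.5]
orientation: [0.001, 0.839, 0.544, 0.001]
force: [-0.4, -1.2, 6.0]
grip_width: 9.3
finger_force: 33.3
[-0.13  0.69  0.06  1.97 -0.08  0.48 -0.43] [-0.44 -1.22  5.98] [-0.27  0.04  0.02]
```

Pinched at width 9.3. I'll turn it out by about 0.9 rad with a slight lift.

```bash
python3 -m pendant '[[0,0,-1.5,0,0,0.14],[0,0,-1.5,0,0,0.28],[0,0,-1.5,0,0,0.42],[0,0,-1.5,0,0,0.56],[0,0,-1.5,0,0,0.7],[0,0,-1.5,0,0,0.84],[0,0,-1.5,0,0,0.9],[0,0,-1.5,0,0,0.9]]'
python3 -m pendant '[[0,0,0,0,0,0],[0,0,0,0,0,0],[0,0,0,0,0,0],[0,0,-50,0,0,0],[0,0,-100,0,0,0],[0,0,-100,0,0,0]]' -0.1
python3 - <<'E'
from h import *
print(get_state()["q"]); im,p=snap("wrist","wrist2")
E
```

```text
t: 3.45
tool_pos: [525.7, 23.7, 43.6]
orientation: [0.002, 0.992, 0.125, 0.002]
force: [4.8, -3.0, -6.9]
grip_width: 8.8
finger_force: 31.5
t: 4.2
tool_pos: [526.5, 25.0, 147.5]
orientation: [0.0, 0.992, 0.125, 0.004]
force: [-0.0, 0.4, -0.4]
grip_width: 38.2
finger_force: 0.0
[-0.36  0.55  0.41  1.9  -0.31  0.74 -1.09]
```

```bash
python3 -m pendant '[[2,-40,0,0,0,0.17],[4,-80,0,0,0,0.34],[6,-120,0,0,0,0.5],[7,-153,0,0,0,0.66],[7,-153,40,0,0,0.66],[7,-153,80,0,0,0.66],[7,-153,100,0,0,0.66],[7,-153,100,0,0,0.66]]' -0.1 30
python3 -m pendant '[[0,0,0,0,0,0],[0,0,0,0,0,0],[0,0,0,0,0,0],[0,0,0,0,0,0]]' -1 30
python3 -m pendant '[[0,0,-0.5,0,0,-0.14],[0,0,-0.5,0,0,-0.28],[0,0,-0.5,0,0,-0.42],[0,0,-0.5,0,0,-0.56],[0,0,-0.5,0,0,-0.56],[0,0,-0.5,0,0,-0.56]]'
python3 -m pendant '[[0,0,0,0,0,0],[0,0,0,0,0,0],[0,0,0,0,0,0],[0,0,-50,0,0,0],[0,0,-100,0,0,0],[0,0,-100,0,0,0]]' -0.1
```

```text
t: 5.25
tool_pos: [490.2, 174.4, 41.2]
orientation: [0.002, 0.979, -0.203, -0.003]
force: [0.0, -1.0, 0.8]
grip_width: 38.4
finger_force: 0.0
t: 5.75
tool_pos: [492.6, 174.2, 44.5]
orientation: [0.0, 0.979, -0.203, 0.0]
force: [-2.3, -2.1, 5.5]
grip_width: 9.4
finger_force: 32.6
t: 6.5
tool_pos: [492.5, 174.2, 44.5]
orientation: [0.0, 0.997, 0.074, -0.0]
force: [-2.7, -5.1, 2.9]
grip_width: 9.2
finger_force: 32.4
t: 7.25
tool_pos: [495.7, 176.0, 148.0]
orientation: [-0.001, 0.997, 0.075, 0.004]
force: [-0.3, 0.2, -0.0]
grip_width: 38.1
finger_force: 0.0
```

Next I'll go above the cover, with one look at the housing on the way.

```bash
python3 -m pendant '[[-10,51,-50,0,0,-0.18],[-20,102,-86,0,0,-0.36],[-31,153,-86,0,0,-0.54],[-41,204,-86,0,0,-0.72],[-51,256,-86,0,0,-0.9],[-61,307,-86,0,0,-1.08],[-72,358,-86,0,0,-1.26]]' 1
python3 -m pendant '[[0,0,0,0,0,-0.17],[0,0,0,0,0,-0.34],[0,0,0,0,0,-0.5],[0,0,0,0,0,-0.66],[0,0,0,0,0,-0.79],[0,0,0,0,0,-0.79],[0,0,0,0,0,-0.79]]'
python3 - <<'E'
from h import *
print(get_state()["q"]); im,p=snap("wrist","w3");sc,ps=snap("scene","s3")
import pickle;pickle.dump((p,ps,get_state()),open("w3.pkl","wb"))
v=cv2.resize(sc[200:340,260:430],(582,480),interpolation=cv2.INTER_CUBIC)[:, :]
cv2.imwrite("pics/v3.png",cv2.resize(np.hstack([im,v]),(800,314)))
g=im.max(2)<45; T=get_state()["tool_pos"]; print(T, project(p,[T[0],T[1],6]))
m=cv2.morphologyEx(blob(g,project(p,[T[0]+20,T[1]+20,6])),cv2.MORPH_CLOSE,np.ones((15,15)))
print(m.sum(),rect_world(p,m,6))
E
```

```text
t: 8.12
tool_pos: [475.0, -190.7, 229.2]
orientation: [-0.001, 0.759, 0.651, 0.0]
force: [-0.1, 0.1, -0.2]
grip_width: 85.6
finger_force: 0.0
t: 9.0
tool_pos: [475.2, -189.6, 229.7]
orientation: [-0.001, 0.454, 0.891, 0.0]
force: [-0.4, -0.4, -0.5]
grip_width: 85.2
finger_force: 0.0
[ 0.33  0.4   0.    1.82 -0.    0.92  0.97]
[ 475.32 -189.61  230.  ] [322.01 202.7 ]
6687 ((483.03759765625, -191.43960571289062), (81.2733383178711, 85.76653289794922), 34.883243560791016)
```

View pics/v3.png

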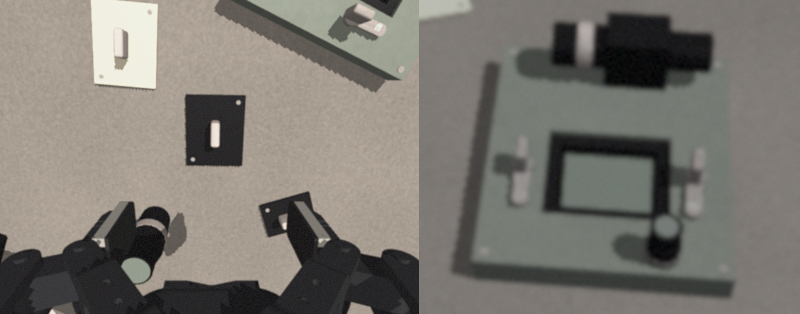

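The wrist view shows the cover with its grip, near (328,205) in full-resolution pixels. The scene crop shows both turnbuttons along the well's edges, clear of the recess. The lens stands nearby, so I'll refine the cover pose and check the clearance.

```bash
python3 - <<'E'
from h import *
import pickle
p,ps,st=pickle.load(open("w3.pkl","rb")); im=cv2.imread("pics/w3.png"); sc=cv2.imread("pics/s3.png")
m=blob(im.max(2)<75,(300,200)); m=cv2.morphologyEx(m,cv2.MORPH_CLOSE,np.ones((5,5)))
c=max(cv2.findContours(m,cv2.RETR_EXTERNAL,cv2.CHAIN_APPROX_NONE)[0],key=cv2.contourArea)[:,0]
print(cv2.minAreaRect(c),rect_world(p,m,6))
w=im[170:240,300:355].min(2)>130; n,l,s,ce=cv2.connectedComponentsWithStats(w.astype(np.uint8)); i=1+s[1:,4].argmax(); 
cc=np.argwhere(l==i)[:,::-1].astype(np.int32)+[300,170];r=cv2.minAreaRect(cc.astype(np.int32));print("grip",r,s[i])
for z in(28,32):print(z,onz(p,[r[0]],z),cv2.minAreaRect(onz(p,cv2.boxPoints(r),z)[:,:2].astype(np.float32)))
# height of grip: scene view
q=sc[220:260,200:245].min(2)>120;n,l,s,ce=cv2.connectedComponentsWithStats(q.astype(np.uint8));print(s[1:],ce[1:]+[200,220])
sd=cv2.imread("pics/side0.png");q=sd[295:330,340:380].min(2)>130;n,l,s,ce=cv2.connectedComponentsWithStats(q.astype(np.uint8));print(s[1:],ce[1:]+[340,295])
print("lens",onz(ps,(149,233),0),onz(ps,(136,194),118),"wrist top",onz(p,(206,412),118))
# well again from scene, noses clear
m=blob(sc.max(2)<55,(345,263));m=cv2.morphologyEx(m,cv2.MORPH_CLOSE,np.ones((3,3)));print("well scene",rect_world(ps,m,30))
E
```

```text
((327.5780029296875, 198.7884979248047), (90.98440551757812, 107.87040710449219), 1.060911774635315) ((478.5177001953125, -185.26193237304688), (83.23412322998047, 103.24469757080078), 35.14308166503906)
grip ((328.5, 204.5), (39.0, 13.0), 90.0) [ 22  15  14  40 505]
28 [[ 478.35 -183.93   28.  ]] ((478.5682067871094, -184.0855712890625), (11.744975090026855, 35.32419967651367), 35.98322677612305)
32 [[ 477.82 -183.29   32.  ]] ((478.0286560058594, -183.4521026611328), (11.608757972717285, 34.91453170776367), 35.98324203491211)
[[13 13 15  7 72]] [[219.9  236.11]]
[[  0   0  40  17 446]
 [ 12  12  15   8  66]
 [  0  34   1   1   1]] [[362.29 300.54]
 [359.24 310.44]
 [340.   329.  ]]
lens [[ 493.31 -359.07    0.  ]] [[ 489.53 -355.56  118.  ]] wrist top [[ 486.22 -358.19  118.  ]]
well scene ((509.7254333496094, 98.76658630371094), (85.92413330078125, 109.6002426147461), 11.528164863586426)
```

Cover centre is (478.5,-185), yaw 36°, size 83×103, and the grip is at (478.3,-183.8). The lens is 170 mm away, so there's room. Descending and gripping.

```bash
python3 -m pendant '[[2,5,50,0,0,0],[2,5,100,0,0,0],[2,5,150,0,0,0],[2,5,190,0,0,0],[2,5,208,0,0,0],[2,5,218,0,0,0],[2,5,218,0,0,0]]' -0.1 40
python3 -m pendant '[[0,0,0,0,0,0],[0,0,0,0,0,0],[0,0,0,0,0,0],[0,0,0,0,0,0]]' -1 40
python3 -m pendant '[[0,0,-20,0,0,0],[0,0,-60,0,0,0],[0,0,-100,0,0,0],[0,0,-100,0,0,0]]'
python3 - <<'E'
from h import *
s=get_state();print(s["q"],s["force"],s["moment"],s["orientation"])
E
```

```text
t: 9.98
tool_pos: [478.3, -185.2, 12.1]
orientation: [-0.0, 0.453, 0.891, -0.0]
force: [0.6, -0.3, 0.3]
grip_width: 38.7
finger_force: 0.0
t: 10.48
tool_pos: [479.1, -185.5, 13.4]
orientation: [0.001, 0.453, 0.891, 0.0]
force: [-0.6, 0.0, 5.8]
grip_width: 11.0
finger_force: 40.9
t: 10.98
tool_pos: [480.0, -185.9, 114.9]
orientation: [0.003, 0.453, 0.891, 0.0]
force: [0.0, -0.5, -1.8]
grip_width: 11.0
finger_force: 39.8
[ 0.33  0.56 -0.    1.95  0.    0.62  0.96] [ 0.01 -0.48 -1.76] [-0.01  0.04 -0.07] [0.   0.45 0.89 0.  ]
```

The cover is lifted at 1.8 N. Carrying it over the well.

```bash
python3 -m pendant '[[30,27,-10,0,0,0.06],[65,59,-10,0,0,0.13],[105,95,-10,0,0,0.21],[145,131,-10,0,0,0.29],[180,163,-10,0,0,0.37],[205,185,-10,0,0,0.426],[213,192,-10,0,0,0.426],[213,192,-10,0,0,0.426]]'
python3 -m pendant '[[0,0,15,0,0,0],[0,0,30,0,0,0],[0,0,45,0,0,0],[0,0,52,0,0,0],[0,0,52,0,0,0],[0,0,52,0,0,0]]'
python3 - <<'E'
from h import *
s=get_state();print(s["q"],s["force"],s["orientation"])
im,p=snap("wrist","w4");sc,ps=snap("scene","s4");sd,pd=snap("side","d4")
import pickle;pickle.dump((p,ps,pd,s),open("w4.pkl","wb"))
a=cv2.resize(sc[210:330,270:430],(400,300),interpolation=cv2.INTER_CUBIC);b=cv2.resize(sd[200:296,240:368],(400,300),interpolation=cv2.INTER_CUBIC)
cv2.imwrite("pics/v4.png",np.vstack([np.hstack([a,b]),cv2.resize(im[100:325],(800,281))]))
E
```

```text
t: 11.98
tool_pos: [507.1, 99.5, 121.4]
orientation: [-0.0, 0.631, 0.776, -0.001]
force: [-0.1, -1.3, -1.4]
grip_width: 11.0
finger_force: 39.8
t: 12.72
tool_pos: [508.3, 100.1, 70.6]
orientation: [0.0, 0.631, 0.775, 0.0]
force: [0.3, 0.2, -2.1]
grip_width: 11.0
finger_force: 39.8
[-0.33  0.64  0.14  1.97 -0.16  0.54  0.13] [ 0.31  0.17 -2.09] [0.   0.63 0.78 0.  ]
```

View pics/v4.png

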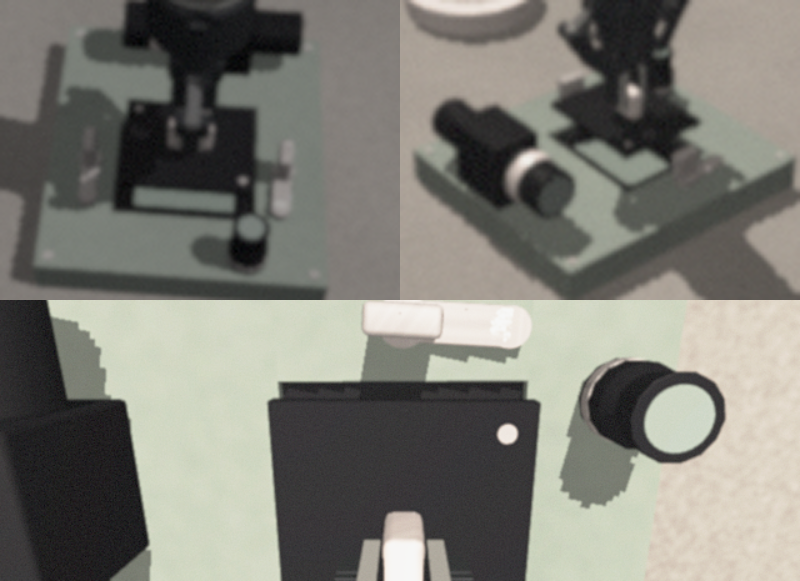

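The cover is level and parallel with the recess. In the wrist image the recess's far edge runs (223,166)–(422,166) and the cover's far edge runs (215,182)–(432,182). I'll compute the offset between them.

```bash
python3 - <<'E'
from h import *
import pickle
p,ps,pd,s=pickle.load(open("w4.pkl","rb"))
W=onz(p,[(223.2,166.5),(421.6,166.5)],30)[:,:2];C=onz(p,[(215.2,181.7),(432,181.7)],63.2)[:,:2]
for n,E,h in(("well",W,56),("cover",C,52)):
    d=E[1]-E[0];a=np.arctan2(d[1],d[0]);y=np.array([-np.sin(a),np.cos(a)]);print(n,np.linalg.norm(d),np.degrees(a),E.mean(0)-h*y)
print(s["tool_pos"])
E
```

```text
well 91.50669110465202 11.679210063587531 [509.03  98.16]
cover 82.83840837900951 11.676561393825805 [509.06 100.13]
[508.3  100.07  70.61]
```

```bash
python3 -m pendant '[[-1,0,10,0,0,0],[-1,0,18,0,0,0],[-1,0,24,0,0,0],[-1,0,28,0,0,0],[-1,0,30,0,0,0],[-1,0,30,0,0,0]]'
python3 -m pendant '[[0,0,1,0,0,0],[0,0,1.5,0,0,0],[0,0,2,0,0,0],[0,0,2.5,0,0,0],[0,0,3,0,0,0],[0,0,3.5,0,0,0],[0,0,3.5,0,0,0],[0,0,3.5,0,0,0]]'
```

```text
t: 13.62
tool_pos: [508.1, 99.0, 40.2]
orientation: [-0.0, 0.631, 0.775, -0.0]
force: [-0.0, 0.0, -1.1]
grip_width: 11.7
finger_force: 39.8
t: 14.62
tool_pos: [508.1, 99.1, 37.4]
orientation: [0.0, 0.631, 0.775, 0.0]
force: [-1.4, 0.3, 4.3]
grip_width: 10.9
finger_force: 40.8
```

It's seated: TCP z is 37.4, which puts the underside at the ledge height of 24. Releasing, lifting and looking.

```bash
python3 -m pendant '[[0,0,0,0,0,0],[0,0,0,0,0,0],[0,0,0,0,0,0],[0,0,-20,0,0,0],[0,0,-65,0,0,0],[0,0,-120,0,0,0],[0,0,-160,0,0,0],[0,0,-160,0,0,0]]' -0.1
python3 - <<'E'
from h import *
im,p=snap("wrist","w5"); sc,ps=snap("scene","s5");sd,pd=snap("side","d5");s=get_state();print(s["tool_pos"],s["orientation"])
import pickle;pickle.dump((p,ps,pd,s),open("w5.pkl","wb"))
b=cv2.resize(sd[200:296,240:368],(400,300),interpolation=cv2.INTER_CUBIC)
cv2.imwrite("pics/v5.png",np.hstack([im,cv2.copyMakeBorder(b,0,180,0,0,0)])[:400, 200:1000])
E
```

```text
t: 15.62
tool_pos: [510.3, 99.3, 200.0]
orientation: [0.002, 0.631, 0.775, 0.003]
force: [0.2, 0.2, -0.6]
grip_width: 38.7
finger_force: 0.0
[507.12  98.95 195.74] [-0.    0.63  0.78 -0.  ]
```

View pics/v5.png

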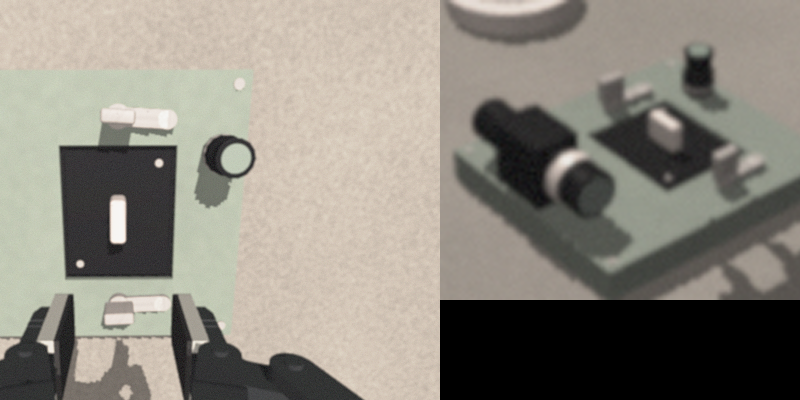

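The cover lies flush in the recess, flat with its edges parallel. The left fin is at image (318,117) and the right one at (320,310). Turning the left button in.

```bash
python3 -m pendant '[[10,0,0,0,0,-0.18],[20,0,0,0,0,-0.36],[30,0,0,0,0,-0.54],[40,0,0,0,0,-0.72],[50,0,0,0,0,-0.9],[60,0,0,0,0,-1.08],[70,1,0,0,0,-1.26],[77,1,0,0,0,-1.44]]' -0.1
python3 -m pendant '[[0,0,40,0,0,-0.1],[0,0,85,0,0,-0.1],[0,0,125,0,0,-0.1],[0,0,145,0,0,-0.1],[0,0,152,0,0,-0.1],[0,0,152,0,0,-0.1]]'
python3 -m pendant '[[0,0,0,0,0,0],[0,0,0,0,0,0],[0,0,0,0,0,0],[0,0,0,0,0,0]]' -1 30
```

```text
t: 16.77
tool_pos: [492.3, 174.8, 194.8]
orientation: [-0.002, -0.04, 0.999, -0.0]
force: [0.1, -1.3, -0.0]
grip_width: 38.5
finger_force: 0.0
t: 17.52
tool_pos: [492.9, 174.5, 44.0]
orientation: [-0.001, -0.087, 0.996, -0.0]
force: [-0.5, 0.4, 0.2]
grip_width: 38.4
finger_force: 0.0
t: 18.02
tool_pos: [494.2, 174.4, 45.7]
orientation: [0.001, -0.086, 0.996, -0.0]
force: [-0.7, -1.9, 6.4]
grip_width: 9.2
finger_force: 33.1
```

```bash
python3 -m pendant '[[0,0,-1,0,0,0.16],[0,0,-1,0,0,0.32],[0,0,-1,0,0,0.48],[0,0,-1,0,0,0.64],[0,0,-1,0,0,0.8],[0,0,-1,0,0,0.96],[0,0,-1,0,0,1.12],[0,0,-1,0,0,1.28]]'
python3 -m pendant '[[0,0,0,0,0,0.14],[0,0,0,0,0,0.26],[0,0,0,0,0,0.26],[0,0,0,0,0,0.26]]'
```

```text
t: 19.02
tool_pos: [493.5, 172.8, 45.8]
orientation: [0.001, 0.528, 0.849, -0.001]
force: [-0.8, -3.5, 0.4]
grip_width: 9.3
finger_force: 32.5
t: 19.52
tool_pos: [493.1, 172.7, 45.8]
orientation: [0.0, 0.631, 0.776, -0.001]
force: [-1.0, -5.6, 2.2]
grip_width: 9.4
finger_force: 32.7
```

```bash
python3 -m pendant '[[0,0,0,0,0,0],[0,0,0,0,0,0],[0,0,0,0,0,0],[0,0,-40,0,0,0],[0,0,-80,0,0,0],[-20,0,-100,0,0,0.18],[-50,0,-100,0,0,0.36],[-80,0,-100,0,0,0.54]]' -0.1
python3 - <<'E'
from h import *
s=get_state();o=s["orientation"];print(s["tool_pos"],2*np.degrees(np.arctan2(o[2],o[1]))-90,s["q"])
E
```

```text
t: 20.52
tool_pos: [510.0, 96.3, 146.3]
orientation: [-0.0, 0.817, 0.577, 0.001]
force: [-0.4, -0.3, -0.5]
grip_width: 38.4
finger_force: 0.0
[509.98  96.35 146.31] -19.480380093670817 [-0.55  0.56  0.48  1.91 -0.37  0.75 -0.2 ]
```

```bash
python3 -m pendant '[[-16,9,0,0,0,0.17],[-32,19,0,0,0,0.34],[-48,28,0,0,0,0.51],[-63,38,0,0,0,0.68],[-63,38,0,0,0,0.85],[-63,38,30,0,0,1.01],[-63,38,70,0,0,1.01],[-63,38,90,0,0,1.01]]'
python3 -m pendant '[[0,0,11,0,0,0],[0,0,11,0,0,0]]'
python3 -m pendant '[[0,0,0,0,0,0],[0,0,0,0,0,0],[0,0,0,0,0,0],[0,0,0,0,0,0]]' -1 30
python3 - <<'E'
from h import *
s=get_state();o=s["orientation"];print(2*np.degrees(np.arctan2(o[2],o[1]))-90,s["q"])
E
```

```text
t: 21.52
tool_pos: [523.8, 25.3, 53.8]
orientation: [-0.001, 0.994, 0.113, -0.001]
force: [0.1, -0.4, 0.4]
grip_width: 38.5
finger_force: 0.0
t: 21.78
tool_pos: [524.7, 24.5, 44.5]
orientation: [-0.0, 0.994, 0.112, -0.0]
force: [-0.6, -0.5, 1.2]
grip_width: 38.5
finger_force: 0.0
t: 22.28
tool_pos: [525.6, 23.6, 45.8]
orientation: [0.0, 0.994, 0.112, 0.001]
force: [-0.5, -0.6, 6.3]
grip_width: 9.2
finger_force: 33.4
-77.14119119474937 [-0.47  0.77  0.61  1.97 -0.75  0.63 -0.71]
```

Turn in by +88.7° (tool z -1.55).

```bash
python3 -m pendant '[[0,0,-1,0,0,-0.16],[0,0,-1,0,0,-0.32],[0,0,-1,0,0,-0.48],[0,0,-1,0,0,-0.64],[0,0,-1,0,0,-0.8],[0,0,-1,0,0,-0.96],[0,0,-1,0,0,-1.12],[0,0,-1,0,0,-1.28]]'
python3 -m pendant '[[0,0,0,0,0,-0.14],[0,0,0,0,0,-0.27],[0,0,0,0,0,-0.27],[0,0,0,0,0,-0.27]]'
python3 -m pendant '[[0,0,0,0,0,0],[0,0,0,0,0,0],[0,0,0,0,0,0],[0,0,-40,0,0,0],[0,0,-80,0,0,0],[40,0,-120,0,0,0],[80,0,-160,0,0,0],[80,0,-160,0,0,0]]' -0.1
python3 -m pendant '[[0,0,0,0,0,0],[0,0,0,0,0,0]]'
python3 - <<'E'
from h import *
im,p=snap("wrist","w6"); sd,pd=snap("side","d6");s=get_state();print(s["tool_pos"],s["orientation"])
import pickle;pickle.dump((p,pd,s),open("w6.pkl","wb"))
b=cv2.resize(sd[200:296,240:368],(400,300),interpolation=cv2.INTER_CUBIC)
cv2.imwrite("pics/v6.png",np.hstack([im,cv2.copyMakeBorder(b,0,180,0,0,0)])[:400, 200:1000])
E
```

```text
t: 23.28
tool_pos: [524.4, 24.6, 45.9]
orientation: [-0.0, 0.728, 0.685, -0.0]
force: [-0.2, -1.0, -0.0]
grip_width: 9.6
finger_force: 32.7
t: 23.78
tool_pos: [524.1, 24.5, 45.9]
orientation: [-0.001, 0.632, 0.775, -0.0]
force: [-1.4, -0.6, 2.7]
grip_width: 9.1
finger_force: 33.0
t: 24.78
tool_pos: [509.8, 107.4, 208.7]
orientation: [0.001, 0.629, 0.778, 0.004]
force: [-0.2, -0.2, 0.1]
grip_width: 38.4
finger_force: 0.0
t: 25.02
tool_pos: [508.0, 100.9, 204.6]
orientation: [-0.0, 0.632, 0.775, -0.001]
force: [-0.2, -0.4, 0.1]
grip_width: 38.2
finger_force: 0.0
[508.2  101.13 204.76] [-0.    0.63  0.77 -0.  ]
```

View pics/v6.png

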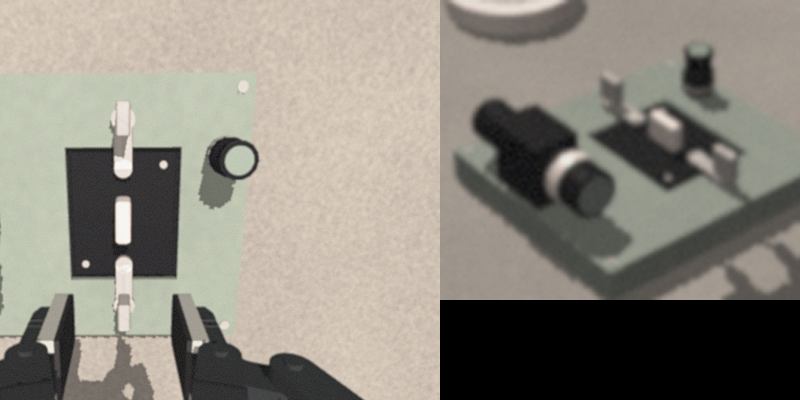

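Both noses point straight in over the flush cover, left at image (323,140) and right at (323,290), in line with the grip. The loupe hasn't moved and the gripper is clear. Handing in.

```bash
python3 -c "
from workcell import *
print(finish_job())"
```

```text
the job is handed in; nothing more can be done
None
```

The 84 × 104 mm cover lies flat and fully home in the recess, both turnbuttons point straight in over it, and the job was handed in at about 25 s with nothing else touched.

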